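# Put the open paint box in the drying case and start it

## Robot

A 6-joint arm with a two-finger parallel gripper is mounted at the origin on the work surface. World frame = base frame: x ahead of the robot, y to its left, z up, the work surface at z = 0. Lengths are in mm, angles in rad, forces in N, time in s.
With the tool pointing down it reaches from about 350 to 775 mm from the base axis. Payload 7.3 kg.
Tool frame: the origin (TCP) lies at the centre of the arm's flange, where the gripper is bolted on; the fingertips stand 178 mm ahead of it and the grasp point (between the pads) lies 159 mm ahead of it; z points along the fingers, y is the line along which they close (so a half turn about z gives the same grasp; the last joint's range is limited). The gripper opens to 92 mm and grips with 3 to 60 N. Pads are 19 mm wide; open, the fingers measure 130 mm over their backs; the gripper's body (75 mm by 190 mm) begins 47 mm behind the grasp point.
Start: joints at [1.13, 0.342, 1.524, -0, 1.275, -0.146], TCP at [152.516, 502.361, 404.741] pointing down, gripper open.
Joint ranges: [-2.53, 2.53], [-0.77, 2.02], [0.04, 2.7], [-1, 4.14], [0.28, 2.66], [-3.11, 3.11]. Speed limits (rad/s): [2.57, 2.57, 3.14, 3.14, 3.14, 3.14].

## Interface

Orientations are given as [roll, pitch, yaw] about the fixed x, y, z axes, in that order (R = Rz(yaw) Ry(pitch) Rx(roll)).
In Python, from plant import * gives the robot as it stands. The module is installed in compiled form; this text tells all that it offers.
- The arm moves only by the shell command python3 -m inch 'ROWS'. ROWS is JSON, a list of rows, each a list of 5 numbers: the shift along the tool's x, y, z in m, then the turn about the tool's z in rad, then the opening, from 0 (shut) to 1 (fully open). In form: [[tx, ty, tz, spin, claw], ...]. A call has 1 to 8 rows; each row is the pose to reach, as a shift and turn from the pose commanded when the call began, along the tool's axes at that moment; what a row does not reach only later rows make up. A row lasts 1/12 s, in which the tool goes at most 41.7 mm and 7.16 degrees, less where a joint would pass 70% of its speed; a pose out of reach is approached as far as the arm can. A call with a gripper value outside its range is refused whole. The fingers move at their own pace and stop on an object; the grip force is fixed at half the most. Time passes only in rows, so rows that repeat a pose let the fingers close. It gives the time, the measured TCP pose, the force, the opening and the grip force at its end, in the units of the state.
- get_obs(): the state, without advancing time (a new reading comes with each control period).
- capture(name): name is "scene" or "side" or "wrist"; returns a dict with "color" (480x640x3 uint8, red, green, blue), "intrinsics" (3x3 intrinsics, pixels), "pose" (4x4, takes a point from camera to world coordinates). Camera axes: x right, y down, z forward; pixel columns grow to the right and rows downward; lengths in mm; the calibration is good to about 2 mm. A picture is of the moment at which its call begins. There is no depth.
- close_job(): hands the job in; it is judged then, once.
Trained networks look in a picture, given as the dict that the camera call returned (one of the last four; its "shot" number tells which), for a name from the list of things; names that differ only in an ending like _2 or _b are one class to them, and where a whole thing is asked for, a point or a joint stands for the part that bears it (a point fixed in the world has none). Each returns a list of dicts, best first, with "conf" (0 to 1); they miss things now and then, are a little off and sometimes report something else, mostly with a low value. They report only what shows in the picture. A call takes as long as a camera call.
- look_for(picture, target): "rect" ([centre column, centre row, width, height] in pixels, round what is visible of it).
- trace(picture, target): "pixels" (480x640 bool, what is visible of it) and "rect" ([centre column, centre row, width, height] in pixels, round what is visible of it).
- tip_of(picture, target): "centre" ([column, row] in pixels: a listed point, or the origin of a listed thing).
The state is a dict: "time": time; "joint_positions": joint angles; "dq": joint speeds; "tau": joint torques, N m; "tool_pos": TCP position; "tcp_rot": TCP orientation; "contact_force": force on the tool from outside, world axes, zero at the start; "moment": the same for the moment, N m; "grip_width": finger opening in mm; "finger_force": force on a finger pad.
Only numpy, scipy, OpenCV 4.12 (cv2) and the standard library are available. Lean on these libraries where they do the work, as an engineer would, in place of code of your own. Each camera call takes 0.05 s, during which the arm holds its last target. There are 200 camera calls.

## Task

Slide the clear guard of the drying case fully open, lay the open paint box (the white one with ten round pans) flat on the floor of the bay, and slide the guard fully shut again; only then turn the dial on the case until its pointer points at the raised mark on its ring. Keep the paint box roughly level and do not drop it, and leave the other things on the desk where they stand.

Things in the scene. Friction and masses are not known exactly. Their poses are not given: they have to be found in the camera images.
- case: Drying case fixed to the desk, white, 220 (x) x 370 (y) x 68 mm high. Origin: centre of its underside; x away from the robot at yaw 0, y along the guard's track. Its -y part is the bay, open at the top. Its +y part (y 30 to 185 mm) has a fixed roof, top at 68 mm, that carries the dial (axis at x -48, y 100 mm) and the ink bottle
- bay (a point): Centre of the bay's floor, as far as the fully open guard leaves it free: case x 0, y -109 mm, 8 mm above the desk; axes as the case's. Inside, the bay reaches from case x -98 to 98 mm and y -179 to 30 mm, with walls 52 mm above the desk; when fully open it is free to the top from y -179 to -39 mm
- guard (a joint): Travel of the clear guard in m: 0 fully shut, 0.14 fully open. It is a 5 mm pane (top face 59 mm above the desk) over the bay that slides along the case's +y, under the roof, to open. It stays where it is left; sliding it takes about 2 to 4 N
- guard_grip (a point): Centre of the top face of the guard's grip, an upright metal fin 70 mm long (case x) x 12 mm thick (case y) x 45 mm tall on the guard; its top is 104 mm above the desk and it lies at case x 0, y -168 mm when shut, y -28 mm when open. Axes as the case's
- dial (a joint): Dial angle in rad, 0 to 2.4, growing clockwise seen from above; it stays where it is left (friction about 0.04 N m)
- dial_pointer (a point): Pointer end of the dial's bar grip, on its top face, 23 mm from the dial's axis, 114 mm above the desk; its x axis points from the dial's axis outwards along the pointer. The bar is black, 46 mm long, 12 mm thick, 36 mm tall, centred on the axis over a skirt of 26 mm radius (top 78 mm above the desk); a white line on top and a white nose show the pointer's end
- dial_ring: Flat metal ring fixed under the dial, 42 mm radius, top 70 mm above the desk. Origin: on the dial's axis, 68 mm above the desk. Its x axis points from the axis to the raised black mark at its rim (13 x 9 mm, top 77 mm above the desk, 30 to 43 mm from the axis). The dial must turn clockwise from its start by 0.4 to 1.5 rad to reach it
- paintbox: The open paint box to be dried: loose white plastic block 150 (x) x 56 (y) x 26 mm (z) with two rows of five round paint pans on top, about 160 g. Origin: centre of its underside
- closed_tin: Bystander: closed paint box, white with a plain lid and no pans, 140 (x) x 58 (y) x 24 mm, loose. Origin: centre of its underside
- dish: Bystander: round white mixing dish, 90 mm across, 30 mm high, loose. Origin: centre of its underside
- brush_pot: Bystander: blue pot, 70 mm across and 100 mm high, with brushes that stand up to 250 mm above the desk, within 40 mm of its axis; loose. Origin: centre of its underside
- mug: Bystander: white mug, 72 mm across, 85 mm high, handle at its +y side; loose. Origin: centre of its underside
- ink_bottle: Bystander: small ink jar, 42 mm across, 65 mm high, standing loose on the case's roof. Origin: centre of its underside
- brush: Bystander: flat paint brush 180 mm long lying on the desk along its x axis; loose. Origin: under its middle

How it is judged:
By the outcome, as a careful person would: the job done as asked, in the order asked, and still so for the second after the job is handed in, with the robot touching nothing.
It also fails if it takes over 72 s, if anything falls off the work surface, if the arm or the gripper's body presses on something with over 40 N, if the wrist force passes 120 N, or if a joint passes its speed limit or range.

## Working session

There is one attempt and no reset: what is moved stays moved. The work goes in short steps, Python scripts to look and compute and a shell command to move; the robot and the scene stay as the last step left them, time stands still between calls to the robot, and variables do not carry over. Pictures are saved under pics/ and viewed, at most 10 in all, crops included, and the job is handed in when it is done.

```bash
mkdir -p pics
cat > h.py <<'E'
from plant import *
import numpy as np, cv2
from scipy.spatial.transform import Rotation as R
def save(p,n): cv2.imwrite('pics/'+n+'.png',cv2.cvtColor(p['color'],cv2.COLOR_RGB2BGR))
def ray(p,px,z):
    K=np.array(p['intrinsics']);T=np.array(p['pose'])
    d=T[:3,:3]@np.linalg.solve(K,[px[0],px[1],1]);o=T[:3,3]
    return o+d*(z-o[2])/d[2]
def proj(p,X):
    K=np.array(p['intrinsics']);T=np.array(p['pose'])
    c=T[:3,:3].T@(np.asarray(X,float)-T[:3,3]);u=K@c
    return u[:2]/u[2]
E
python3 - <<'E'
from h import *
o=get_obs();print({k:np.round(v,3).tolist() for k,v in o.items()})
H=dict(guard_grip=104,dial_pointer=114,dial_ring=68,paintbox=0,closed_tin=0,dish=0,brush_pot=0,mug=0,ink_bottle=68,brush=0,case=0,bay=8)
for n in ['scene','side','wrist']:
    p=capture(n);save(p,n+'0');print(n,np.round(p['pose'],2).tolist(),np.round(p['intrinsics'],1).tolist())
    for t,z in H.items():
        for r in tip_of(p,t)[:2]: print(t,round(r['conf'],2),np.round(r['centre'],1),np.round(ray(p,r['centre'],z),1))
E
```

```text
{'time': 0.0, 'joint_positions': [1.13, 0.343, 1.525, -0.0, 1.275, -0.146], 'dq': [-0.0, -0.002, -0.0, 0.001, -0.0, -0.002], 'tau': [-0.0, -43.124, -24.422, 0.072, 0.056, -0.0], 'tool_pos': [152.457, 502.22, 404.067], 'tcp_rot': [-3.14, -0.0, 2.847], 'contact_force': [0.6, -0.307, -0.214], 'moment': [0.029, -0.003, -0.012], 'finger_force': 0.0, 'grip_width': 92.154}
scene [[0.02, 0.7, -0.71, 1273.28], [1.0, -0.0, 0.02, -61.14], [0.01, -0.71, -0.7, 755.82], [0.0, 0.0, 0.0, 1.0]] [[500.0, 0.0, 327.5], [0.0, 500.0, 247.1], [0.0, 0.0, 1.0]]
dial_pointer 0.64 [470.9 190.1] [450.4 260.5 114. ]
dial_ring 0.71 [479.2 215.3] [477.6 281.9  68. ]
paintbox 0.86 [204.5 260.4] [ 540.2 -296.9    0. ]
closed_tin 0.81 [148.5 251.4] [ 512.6 -419.9    0. ]
dish 0.74 [271.8 267.9] [ 562.8 -154.8    0. ]
dish 0.3 [370.6 230.7] [450.3  58.9   0. ]
brush_pot 0.91 [284.6 337.8] [ 737.5 -120.9    0. ]
mug 0.91 [325.  215.1] [396.4 -42.3   0. ]
mug 0.74 [386.8 265.7] [558.3  84.2   0. ]
ink_bottle 0.72 [502.3 251.2] [585.2 302.   68. ]
brush 0.59 [201.  322.6] [ 701.7 -278.1    0. ]
case 0.66 [433.2 260. ] [5
[... 484 characters left out ...]
closed_tin 0.92 [472.4 416.4] [ 503.8 -429.3    0. ]
closed_tin 0.6 [265.4 320.3] [400.  -45.9   0. ]
dish 0.84 [371.4 315.8] [ 561.9 -168.2    0. ]
brush_pot 0.73 [409.4 275.1] [ 726.2 -128.7    0. ]
mug 0.77 [266.3 319.2] [403.2 -44.4   0. ]
ink_bottle 0.97 [241.5 199. ] [584.9 300.2  68. ]
ink_bottle 0.73 [207.7 218.7] [467.  263.1  68. ]
brush 0.67 [461.4 311.9] [ 704.5 -275.6    0. ]
brush 0.16 [369.7 319.3] [ 551.8 -173.1    0. ]
case 0.87 [255.4 250.6] [530.5 170.    0. ]
bay 0.75 [290.2 261.7] [554.9  71.2   8. ]
wrist [[0.29, 0.92, 0.25, 84.55], [0.96, -0.28, -0.07, 522.67], [0.0, 0.26, -0.97, 385.42], [0.0, 0.0, 0.0, 1.0]] [[344.0, 0.0, 313.5], [0.0, 344.0, 242.8], [0.0, 0.0, 1.0]]
```

View pics/scene0.png

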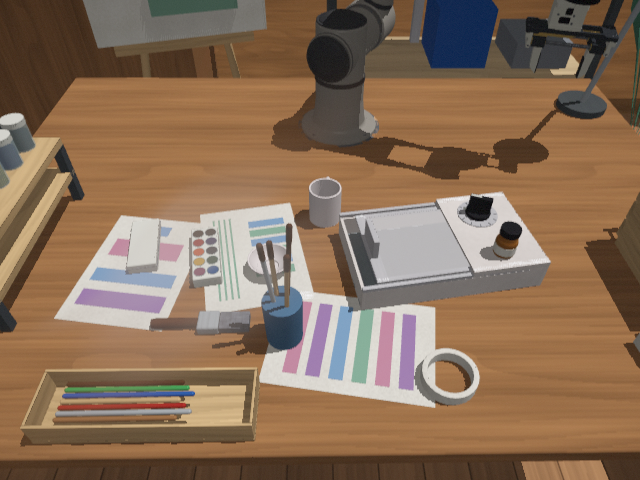

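View pics/side0.png

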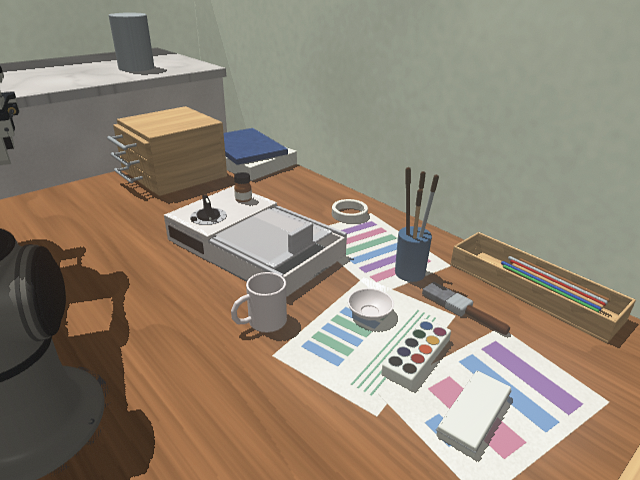

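The scene view shows the case right of centre (top face about 340–545 × 195–300), with the dial at (480,210), the ink bottle at (507,240) and the fin at (371,238). The box with pans is at (205,256), the plain tin at (145,245), the mug at (325,203) and the pot at (283,315). The side view agrees, with the fin at (300,235) and the paint box at (417,355). Next I fit the outlines.

```bash
cat >> h.py <<'E'
from scipy.optimize import minimize
def pts_w(c,yaw,P):
    P=np.asarray(P,float);Rz=R.from_euler('z',yaw).as_matrix();return P@Rz.T+np.array([c[0],c[1],0])
def box(lx,ly,z0,z1): return [(sx*lx/2,sy*ly/2,z) for sx in(-1,1) for sy in(-1,1) for z in(z0,z1)]
def sil(p,X,up=4):
    h=cv2.convexHull(np.array([proj(p,x) for x in X],np.float32)*16).astype(np.int32)
    m=np.zeros((480,640),np.uint8);cv2.fillConvexPoly(m,h,1,cv2.LINE_8,4);return m>0
def fit(views,B,x0):
    # views: (picture, mask, ignore)
    def cost(q):
        s=0
        for p,m,ig in views:
            a=sil(p,pts_w(q[:2],q[2]/100,B));ok=~ig;s+=((a^m)&ok).sum()/max(1,((a|m)&ok).sum())
        return s/len(views)
    best=None
    for d in (0,-15,15):
        r=minimize(cost,[x0[0],x0[1],x0[2]*100+d],method='Nelder-Mead',options=dict(initial_simplex=[[x0[0]+a,x0[1]+b,x0[2]*100+d+c] for a,b,c in((0,0,0),(12,0,0),(0,12,0),(0,0,12))]))
        if best is None or r.fun<best.fun: best=r
    return np.r_[best.x[:2],best.x[2]/100],best.fun
def one(p,t):
    r=trace(p,t);return (r[0]['pixels'],r[0]['conf']) if r else (np.zeros((480,640),bool),0)
E
python3 - <<'E'
from h import *
vc=[];vp=[]
for n in('scene','side'):
    p=capture(n);ms={t:one(p,t) for t in('case','guard','dial','dial_ring','ink_bottle','mug','paintbox')}
    print(n,{t:(int(m.sum()),round(c,2)) for t,(m,c) in ms.items()})
    # fill holes of the case by union
    ig=cv2.dilate((ms['ink_bottle'][0]|ms['dial'][0]|ms['guard'][0]|ms['mug'][0]).astype(np.uint8),np.ones((5,5)))>0
    m=ms['case'][0]|ms['guard'][0]|ms['dial_ring'][0]
    c,_=cv2.findContours(m.astype(np.uint8),cv2.RETR_EXTERNAL,cv2.CHAIN_APPROX_NONE)
    f=np.zeros((480,640),np.uint8);cv2.drawContours(f,c,-1,1,-1)
    vc.append((p,f>0,ig));vp.append((p,ms['paintbox'][0],np.zeros((480,640),bool)))
    img=p['color'].copy();img[f>0,0]=255;img[ms['paintbox'][0],1]=255;p['ov']=img
for i in ([0],[1],[0,1]):
    print(i,'case',fit([vc[k] for k in i],box(220,370,0,68),[540,180,0.1]),'pb',fit([vp[k] for k in i],box(150,56,0,26),[535,-296,0.1]))
E
```

```text
scene {'case': (16967, 0.57), 'guard': (6226, 0.93), 'dial': (617, 0.74), 'dial_ring': (416, 0.9), 'ink_bottle': (768, 0.9), 'mug': (1406, 0.69), 'paintbox': (1644, 0.95)}
side {'case': (10751, 0.58), 'guard': (3852, 0.76), 'dial': (362, 0.61), 'dial_ring': (220, 0.77), 'ink_bottle': (487, 0.62), 'mug': (2406, 0.83), 'paintbox': (2530, 0.93)}
[0] case (array([5.36279855e+02, 1.87361937e+02, 1.65569465e-01]), np.float64(0.052059848329575734)) pb (array([ 5.36780728e+02, -2.92565684e+02,  2.12467812e-01]), np.float64(0.08062709966405375))
[1] case (array([5.36078056e+02, 1.85002977e+02, 1.29633901e-01]), np.float64(0.06553036571239451)) pb (array([ 5.40380403e+02, -2.92542578e+02,  2.00325287e-01]), np.float64(0.09221385001794044))
[0, 1] case (array([5.37225548e+02, 1.86137804e+02, 1.58913364e-01]), np.float64(0.0669733077544366)) pb (array([ 5.40498614e+02, -2.92366913e+02,  2.00904445e-01]), np.float64(0.09116994913264641))
```

```bash
cat > m2.py <<'E'
from h import *
B=[(sx*110,y,z) for sx in(-1,1) for y,z in((-185,0),(-185,52),(185,0),(185,68),(30,68))]
vc=[]
for n in('scene','side'):
    p=capture(n);ms={t:one(p,t)[0] for t in('case','guard','dial','dial_ring','ink_bottle','mug')}
    ig=cv2.dilate((ms['ink_bottle']|ms['dial']|ms['guard']|ms['mug']).astype(np.uint8),np.ones((5,5)))>0
    m=ms['case']|ms['guard']|ms['dial_ring']
    c,_=cv2.findContours(m.astype(np.uint8),cv2.RETR_EXTERNAL,cv2.CHAIN_APPROX_NONE)
    f=np.zeros((480,640),np.uint8);cv2.drawContours(f,c,-1,1,-1);vc.append((p,f>0,ig))
for i in ([0],[1],[0,1]):
    q,c=fit([vc[k] for k in i],B,[537,186,0.15]);print(i,np.round(q,3),round(c,3))
L=lambda x,y,z:pts_w(q[:2],q[2],[(x,y,z)])[0]
print('fin shut',L(0,-168,104),'dial',L(-48,100,68),'bay',L(0,-109,8))
imgs=[]
for p,_,_ in vc:
    im=cv2.cvtColor(p['color'],cv2.COLOR_RGB2BGR)
    def poly(P,col):cv2.polylines(im,[np.int32([proj(p,L(*x)) for x in P])],True,col,1,cv2.LINE_AA)
    poly([(-110,30,68),(110,30,68),(110,185,68),(-110,185,68)],(0,0,255))
    poly([(-110,-185,52),(110,-185,52),(110,30,52),(-110,30,52)],(0,255,0))
    poly([(-35,-174,104),(35,-174,104),(35,-162,104),(-35,-162,104)],(255,0,255))
    poly([(-48+42*np.cos(a),100+42*np.sin(a),70) for a in np.linspace(0,6.28,30)],(255,0,0))
    imgs.append(im)
a=imgs[0][150:330,320:570];b=imgs[1][150:330,150:400]
cv2.imwrite('pics/ov1.png',cv2.resize(np.vstack([a,b]),None,fx=1.6,fy=1.6,interpolation=cv2.INTER_CUBIC))
E
python3 m2.py
```

```text
[0] [5.35955e+02 1.87198e+02 1.64000e-01] 0.027
[1] [5.37605e+02 1.85639e+02 1.64000e-01] 0.035
[0, 1] [5.37066e+02 1.86290e+02 1.58000e-01] 0.035
fin shut [563.52271187  20.38656899 104.        ] dial [473.91697506 277.4834611   68.        ] bay [554.23138454  78.65037625   8.        ]
```

View pics/ov1.png

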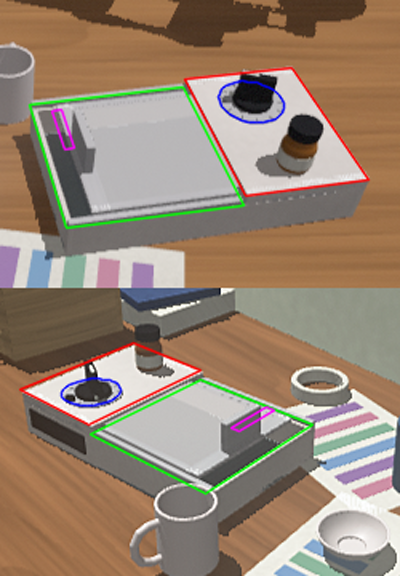

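The overlay fits the case edges and the ring closely. The fin stands some 20 mm on the open side of the shut outline, so the guard is partly open. I'll take a wrist view from above.

```bash
cat >> h.py <<'E'
CASE=[537.066,186.29,0.158]
def cw(x,y,z): return pts_w(CASE[:2],CASE[2],[(x,y,z)])[0]
def need(x,y,z,yaw):
    o=get_obs();T=R.from_euler('xyz',o['tcp_rot']).as_matrix()
    d=T.T@(np.array([x,y,z])-o['tool_pos'])/1000
    s=(-(yaw-o['tcp_rot'][2])+np.pi)%(2*np.pi)-np.pi
    print('need tx,ty,tz,spin',np.round(d,4).tolist(),round(s,4),'spin alt',round(s-np.sign(s)*np.pi,4))
E
python3 -c "
from h import *
need(520,130,450,np.pi+.158)"
```

```text
need tx,ty,tz,spin [-0.4598, -0.2495, -0.0453] -0.4528 spin alt 2.6888
```

```bash
python3 -m inch '[[-0.23,-0.125,-0.023,-0.2264,1],[-0.23,-0.125,-0.023,-0.2264,1],[-0.23,-0.125,-0.023,-0.2264,1],[-0.23,-0.125,-0.023,-0.2264,1],[-0.23,-0.125,-0.023,-0.2264,1],[-0.23,-0.125,-0.023,-0.2264,1],[-0.23,-0.125,-0.023,-0.2264,1]]'
python3 -c "
from h import *
need(520,130,450,np.pi+.158)"
```

```text
time: 4.03
tool_pos: [338.7, 313.1, 428.3]
tcp_rot: [-3.141, 0.002, 3.071]
contact_force: [0.7, 0.1, -0.4]
grip_width: 92.0
finger_force: 0.0
need tx,ty,tz,spin [-0.1939, -0.1698, -0.0212] -0.2289 spin alt 2.9127
```

```bash
python3 -m inch '[[-0.194,-0.17,-0.021,-0.229,1],[-0.194,-0.17,-0.021,-0.229,1],[-0.194,-0.17,-0.021,-0.229,1],[-0.194,-0.17,-0.021,-0.229,1],[-0.194,-0.17,-0.021,-0.229,1],[-0.194,-0.17,-0.021,-0.229,1],[-0.194,-0.17,-0.021,-0.229,1],[-0.194,-0.17,-0.021,-0.229,1]]'
python3 - <<'E'
from h import *
p=capture('wrist');save(p,'w1')
def ic(q):
    d=q-np.array([CASE[0],CASE[1],0]);c,s=np.cos(CASE[2]),np.sin(CASE[2]);return np.round([c*d[0]+s*d[1],-s*d[0]+c*d[1]],1)
for t,z in dict(guard_grip=104,dial_pointer=114,dial_ring=68).items():
    for r in tip_of(p,t)[:2]:
        q=ray(p,r['centre'],z);print(t,round(r['conf'],2),np.round(r['centre'],1),np.round(q,1),'case',ic(q))
print('pred dial',proj(p,cw(-48,100,68)),'fin travel0/40',proj(p,cw(0,-168,104)),proj(p,cw(0,-128,104)))
E
```

```text
time: 4.7
tool_pos: [520.8, 129.8, 448.5]
tcp_rot: [-3.14, 0.001, -2.986]
contact_force: [-1.1, 0.2, -1.2]
grip_width: 92.0
finger_force: 0.0
guard_grip 0.9 [222.4 249.9] [558.5  45.  104. ] case [  -1.  -142.9]
dial_pointer 0.64 [457.1 190.9] [466.2 253.8 114. ] case [-59.4  77.9]
pred dial [459.39734626 196.68464828] fin travel0/40 [196.9942843  250.95557679] [237.57795632 250.85203071]
```

View pics/w1.png

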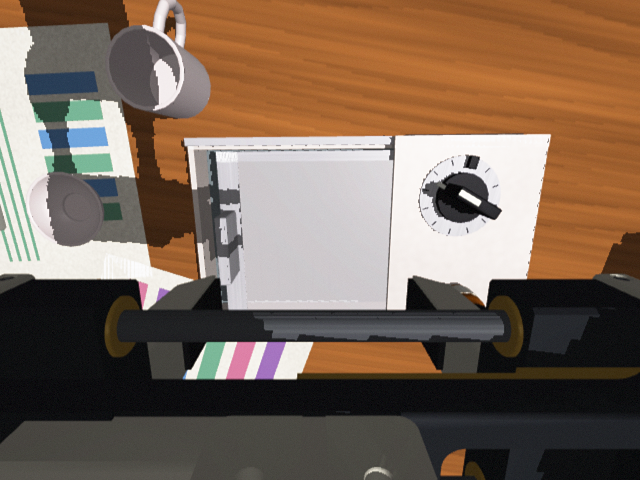

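The wrist view shows the fin at (222,248), i.e. case y −143, so the guard is about 25 mm open. The dial is at (460,198) with the ring's black mark at (472,162). The mug and dish are clear of it.

```bash
python3 -c "
from h import *
q=cw(0,-143,0);print(q);need(q[0],q[1],251,np.pi+.158)"
```

```text
[559.56611117  45.07121585   0.        ]
need tx,ty,tz,spin [-0.0274, -0.0945, 0.1975] 0.0034 spin alt -3.1381
```

```bash
python3 -m inch '[[-0.014,-0.035,0.02,0.003,1],[-0.027,-0.0675,0.035,0.003,1],[-0.027,-0.0945,0.06,0.003,1],[-0.027,-0.0945,0.1,0.003,1],[-0.027,-0.0945,0.14,0.003,1],[-0.027,-0.0945,0.18,0.003,1],[-0.027,-0.0945,0.1975,0.003,1],[-0.027,-0.0945,0.1975,0.003,1]]' && python3 -m inch '[[0,0,0,0,0],[0,0,0,0,0],[0,0,0,0,0],[0,0,0,0,0],[0,0,0,0,0],[0,0,0,0,0],[0,0,0,0,0],[0,0,0,0,0]]'
```

```text
time: 5.57
tool_pos: [557.8, 45.6, 247.0]
tcp_rot: [3.139, -0.009, -2.982]
contact_force: [-0.7, 0.4, -0.1]
grip_width: 92.2
finger_force: 0.0
time: 6.23
tool_pos: [560.0, 44.1, 251.5]
tcp_rot: [-3.142, 0.0, -2.984]
contact_force: [0.0, -0.3, 0.5]
grip_width: 43.4
finger_force: 0.0
```

```bash
python3 -m inch '[[0,0,0,0,0],[0,0,0,0,0],[0,0,0,0,0],[0,0,0,0,0],[0,0,0,0,0],[0,0,0,0,0],[0,0,0,0,0]]'
```

```text
time: 6.82
tool_pos: [560.0, 44.1, 251.2]
tcp_rot: [-3.142, -0.0, -2.984]
contact_force: [0.1, 0.7, -0.2]
grip_width: 12.1
finger_force: 30.0
```

```bash
python3 -m inch '[[0,0.01,0,0,0],[0,0.03,0,0,0],[0,0.05,0,0,0],[0,0.07,0,0,0],[0,0.09,0,0,0],[0,0.105,0,0,0],[0,0.111,0,0,0],[0,0.111,0,0,0]]' && python3 -m inch '[[0,0.001,0,0,0],[0,0.002,0,0,0],[0,0.002,0,0,0]]'  && python3 -m inch '[[0,0.001,0,0,0],[0,0.002,0,0,0],[0,0.002,0,0,0]]'
```

```text
time: 7.48
tool_pos: [541.7, 155.3, 251.1]
tcp_rot: [3.141, -0.001, -2.982]
contact_force: [-3.6, 1.1, 1.0]
grip_width: 11.6
finger_force: 30.0
time: 7.73
tool_pos: [541.8, 155.1, 251.1]
tcp_rot: [3.141, -0.002, -2.985]
contact_force: [-5.0, -0.4, 2.3]
grip_width: 11.8
finger_force: 30.0
time: 7.98
tool_pos: [541.6, 156.7, 251.1]
tcp_rot: [-3.141, -0.002, -2.985]
contact_force: [-4.8, -0.5, 3.4]
grip_width: 12.0
finger_force: 30.0
```

```bash
python3 -m inch '[[0,0.001,0,0,0],[0,0.002,0,0,0],[0,0.002,0,0,0]]' && python3 -m inch '[[0,0.001,0,0,0],[0,0.002,0,0,0],[0,0.002,0,0,0]]'  && python3 -m inch '[[0,0.001,0,0,0],[0,0.002,0,0,0],[0,0.002,0,0,0]]'
```

```text
time: 8.23
tool_pos: [541.5, 157.9, 251.1]
tcp_rot: [-3.14, -0.002, -2.985]
contact_force: [-5.1, -6.2, 2.9]
grip_width: 12.0
finger_force: 30.0
time: 8.48
tool_pos: [541.4, 158.4, 251.1]
tcp_rot: [-3.137, -0.002, -2.985]
contact_force: [-4.0, -15.6, 3.8]
grip_width: 11.6
finger_force: 30.0
time: 8.73
tool_pos: [541.4, 158.9, 251.1]
tcp_rot: [-3.134, -0.003, -2.985]
contact_force: [-3.9, -24.3, 4.4]
grip_width: 11.9
finger_force: 30.0
```

```bash
python3 -m inch '[[0,-0.002,0,0,0],[0,-0.004,0,0,0],[0,-0.004,0,0,0.4],[0,-0.004,0,0,0.4],[0,-0.004,0,0,0.4],[0,-0.004,0,0,0.4],[0,-0.004,0,0,0.4]]' && python3 -m inch '[[0,0,-0.03,0,0.4],[0,0,-0.07,0,0.4],[0,0,-0.11,0,0.6],[0,0,-0.15,0,1],[0,0,-0.16,0,1]]'
python3 - <<'E'
from h import *
from scipy.spatial import ConvexHull
# search placement: theta = box yaw minus case yaw; offset e along box x; box centre bx,by
def rect(c,u,v,a,b): return np.array([c+s*a*u+t*b*v for s,t in((1,1),(1,-1),(-1,-1),(-1,1))])
fin=rect(np.array([0,-28.]),np.array([1,0]),np.array([0,1]),35,6)
def gap(A,B): # separating-axis clearance (lower bound on distance)
    g=-1e9
    for P in(A,B):
        for i in range(4):
            e=P[(i+1)%4]-P[i];n=np.array([e[1],-e[0]])/np.hypot(*e)
            a,b=A@n,B@n;g=max(g,b.min()-a.max(),a.min()-b.max())
    return g
res=[]
for th in np.radians(np.arange(-44,45,2)):
    u=np.array([np.cos(th),np.sin(th)]);v=np.array([-u[1],u[0]])
    for e in range(-48,49,4):
        best=None
        for bx in range(-24,25,3):
            for by in range(-130,-88,3):
                c=np.array([bx,by]);bo=rect(c,u,v,75,28);g=c+e*u
                fi=rect(g,u,v,13,28+19+5)
                w=min((98-np.abs(np.vstack([bo,fi])[:,0])).min(),(np.vstack([bo,fi])[:,1]+179).min(),(-39-np.vstack([bo,fi])[:,1]).min())
                m=min(w,gap(rect(g,u,v,37.5,95),fin))
                if best is None or m>best[0]: best=(round(m,1),bx,by)
        res.append((best[0],round(np.degrees(th)),e,*best[1:]))
for lim in (8,16,24,32,40):
    print(lim,sorted([r for r in res if abs(r[2])<=lim],reverse=True)[:4])
E
```

```text
time: 9.32
tool_pos: [541.8, 159.7, 251.2]
tcp_rot: [3.142, 0.001, -2.984]
contact_force: [0.5, 0.7, -0.1]
grip_width: 36.1
finger_force: 0.0
time: 9.73
tool_pos: [542.2, 160.0, 418.3]
tcp_rot: [3.142, 0.012, -2.984]
contact_force: [0.7, 0.5, 0.5]
grip_width: 52.1
finger_force: 0.0
8 [(np.float64(1.8), 38, -8, -18, -109), (np.float64(1.8), -38, 8, 18, -109), (np.float64(0.8), 36, -8, -18, -109), (np.float64(0.8), -36, 8, 18, -109)]
16 [(np.float64(3.9), 34, -16, -15, -109), (np.float64(3.9), -34, 16, 15, -109), (np.float64(3.3), 36, -16, -15, -109), (np.float64(3.3), -36, 16, 12, -109)]
24 [(np.float64(6.3), 32, -24, -12, -109), (np.float64(6.3), -32, 24, 12, -109), (np.float64(4.8), 34, -20, -12, -109), (np.float64(4.8), 34, -24, -9, -109)]
32 [(np.float64(6.3), 32, -24, -12, -109), (np.float64(6.3), -32, 24, 12, -109), (np.float64(6.0), 28, -32, -12, -106), (np.float64(6.0), -28, 32, 12, -106)]
40 [(np.float64(6.8), 24, -40, -9, -103), (np.float64(6.8), -24, 40, 9, -103), (np.float64(6.3), 32, -24, -12, -109), (np.float64(6.3), -32, 24, 12, -109)]
```

```bash
python3 -c "
from h import *
need(540,-230,430,np.pi+.2)"
```

```text
need tx,ty,tz,spin [0.0634, -0.3848, -0.0125] -0.042 spin alt 3.0996
```

```bash
python3 -m inch '[[0.007,-0.04,-0.012,0,1],[0.013,-0.08,-0.012,0,1],[0.02,-0.12,-0.012,0,1],[0.026,-0.16,-0.012,0,1],[0.033,-0.2,-0.012,0,1],[0.04,-0.24,-0.012,-0.04,1],[0.046,-0.28,-0.012,-0.04,1],[0.053,-0.32,-0.012,-0.04,1]]' && python3 -m inch '[[0.007,-0.04,0,0,1],[0.01,-0.065,0,0,1],[0.01,-0.065,0,0,1],[0.01,-0.065,0,0,1]]'
python3 - <<'E'
from h import *
p=capture('wrist');save(p,'w2')
m,c=one(p,'paintbox');print(c,m.sum())
B=box(150,56,0,26)
for sc in (1,):
    print(fit([(p,m,np.zeros_like(m))],B,[540,-292,0.2]))
r=tip_of(p,'paintbox')
for k in r[:2]: print(k['conf'],k['centre'],ray(p,k['centre'],0))
E
```

```text
time: 10.4
tool_pos: [539.2, -166.5, 423.0]
tcp_rot: [3.142, 0.0, -2.944]
contact_force: [0.5, 0.4, -0.1]
grip_width: 91.6
finger_force: 0.0
time: 10.73
tool_pos: [542.3, -231.7, 422.4]
tcp_rot: [3.141, -0.001, -2.947]
contact_force: [-0.6, -0.3, 0.2]
grip_width: 91.9
finger_force: 0.0
0.58 7031
(array([ 5.39493683e+02, -2.92262315e+02,  1.75276591e-01]), np.float64(0.04217854217854218))
0.87 [261.6, 196.8] [ 535.72078984 -293.95340025    0.        ]
```

View pics/w2.png

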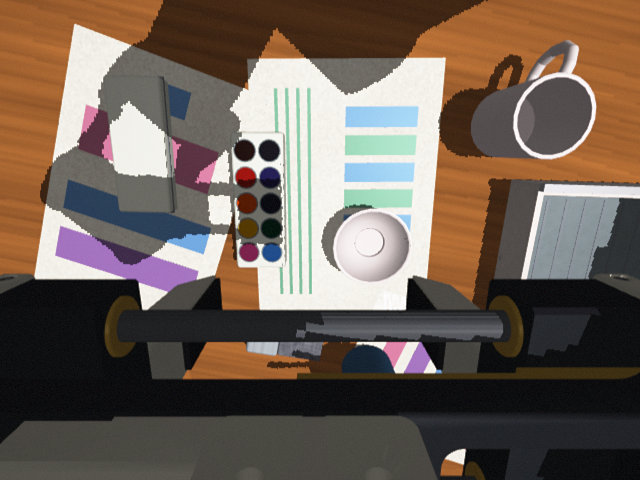

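The box with pans shows at cols 235–285, rows 133–267, and its fit agrees with the other cameras: (539.5, −292.3), yaw ~0.18. I'll grasp 24 mm toward the robot from its centre, so that the gripper's body clears the fin later.

```bash
python3 -c "
from h import *
need(515.9,-296.6,182,np.pi+.18)"
```

```text
need tx,ty,tz,spin [0.0395, -0.0609, 0.241] 0.0189 spin alt -3.1227
```

```bash
python3 -m inch '[[0.018,-0.03,0.02,0.019,1],[0.039,-0.06,0.04,0.019,1],[0.0395,-0.061,0.08,0.019,1],[0.0395,-0.061,0.12,0.019,1],[0.0395,-0.061,0.16,0.019,1],[0.0395,-0.061,0.2,0.019,1],[0.0395,-0.061,0.225,0.019,1],[0.0395,-0.061,0.225,0.019,1]]'
python3 - <<'E'
from h import *
need(515.9,-296.6,182,np.pi+.18)
E
```

```text
time: 11.55
tool_pos: [514.4, -295.3, 192.8]
tcp_rot: [3.134, -0.007, -2.961]
contact_force: [-0.6, 1.0, -0.4]
grip_width: 91.7
finger_force: 0.0
need tx,ty,tz,spin [-0.0013, -0.0017, 0.0108] 0.0005 spin alt -3.1411
```

```bash
python3 -m inch '[[0,0,0.01,0,1],[0,0,0.016,0,1],[0,0,0.016,0,0],[0,0,0.016,0,0],[0,0,0.016,0,0],[0,0,0.016,0,0],[0,0,0.016,0,0],[0,0,0.016,0,0]]' && python3 -m inch '[[0,0,0,0,0],[0,0,0,0,0],[0,0,0,0,0]]'
```

```text
time: 12.22
tool_pos: [515.8, -298.1, 182.7]
tcp_rot: [-3.141, 0.001, -2.963]
contact_force: [0.0, 0.7, 0.7]
grip_width: 56.5
finger_force: 0.0
time: 12.47
tool_pos: [515.8, -298.1, 182.7]
tcp_rot: [-3.141, 0.0, -2.963]
contact_force: [-0.8, 0.5, 5.3]
grip_width: 55.4
finger_force: 30.0
```

```bash
python3 -m inch '[[0,0,-0.005,0,0],[0,0,-0.015,0,0],[0,0,-0.035,0,0],[0,0,-0.06,0,0],[0,0,-0.09,0,0],[0,0,-0.12,0,0],[0,0,-0.15,0,0],[0,0,-0.165,0,0]]'
python3 - <<'E'
from h import *
p=capture('side');cv2.imwrite('pics/s1.png',cv2.cvtColor(p['color'][100:460,260:600],cv2.COLOR_RGB2BGR))
q=cw(-32.4,-121.7,0);print(q);need(q[0],q[1],345,np.pi+.158+.5585)
E
```

```text
time: 13.13
tool_pos: [515.9, -298.1, 351.8]
tcp_rot: [-3.138, 0.004, -2.963]
contact_force: [0.6, -0.5, -2.2]
grip_width: 55.9
finger_force: 30.0
[524.21827218  61.00797459   0.        ]
need tx,ty,tz,spin [-0.0717, 0.3522, 0.0068] -0.5379 spin alt 2.6037
```

View pics/s1.png

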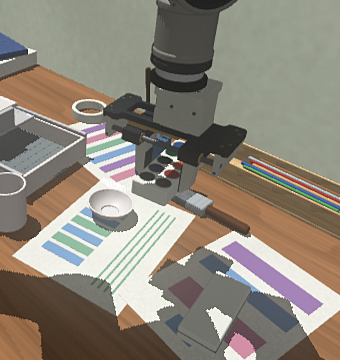

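The box hangs level between the fingers, at about (160,170) in the crop. Now I carry it to the bay.

```bash
python3 -m inch '[[-0.006,0.025,0,-0.06,0],[-0.013,0.06,0,-0.12,0],[-0.02,0.1,0,-0.18,0],[-0.028,0.14,0,-0.25,0],[-0.036,0.18,0,-0.32,0],[-0.045,0.22,0,-0.38,0],[-0.053,0.26,0,-0.44,0],[-0.058,0.285,0,-0.49,0]]' && python3 -c "
from h import *
need(524.2,61,300,np.pi+.158+.5585)"
```

```text
time: 13.85
tool_pos: [521.3, -3.8, 346.7]
tcp_rot: [3.14, -0.0, -2.468]
contact_force: [-0.1, 0.1, -1.5]
grip_width: 55.7
finger_force: 30.0
need tx,ty,tz,spin [-0.0427, 0.0487, 0.0468] -0.0433 spin alt 3.0983
```

```bash
python3 -m inch '[[-0.017,0.02,0,-0.02,0],[-0.032,0.037,0.01,-0.043,0],[-0.0427,0.0487,0.025,-0.043,0],[-0.0427,0.0487,0.04,-0.043,0],[-0.0427,0.0487,0.047,-0.043,0],[-0.0427,0.0487,0.047,-0.043,0]]'
python3 - <<'E'
from h import *
need(524.2,61,300,np.pi+.158+.5585)
p=capture('side');m,c=one(p,'paintbox');print('conf',c)
a=p['color'][130:340,180:400]
p2=capture('scene');b=p2['color'][150:330,300:520]
cv2.imwrite('pics/s2.png',cv2.cvtColor(cv2.resize(np.vstack([a,b]),None,fx=1.5,fy=1.5),cv2.COLOR_RGB2BGR))
o=get_obs();t=o['tool_pos'];z=t[2]-182+0.0
th=o['tcp_rot'][2]-np.pi
m2,c2=one(p2,'paintbox');print('conf',c2,m2.sum(),m.sum())
cen=t[:2]+24*np.array([np.cos(th),np.sin(th)]);print('expected centre',cen,th)
E
```

```text
time: 14.35
tool_pos: [524.7, 57.6, 298.2]
tcp_rot: [3.139, -0.003, -2.43]
contact_force: [-0.4, 0.1, -2.5]
grip_width: 55.8
finger_force: 30.0
need tx,ty,tz,spin [-0.0018, 0.0029, -0.0018] -0.0044 spin alt 3.1371
conf 0.62
conf 0.98 1540 1055
expected centre [543.87864167  72.57926902] -5.572503250426621
```

View pics/s2.png

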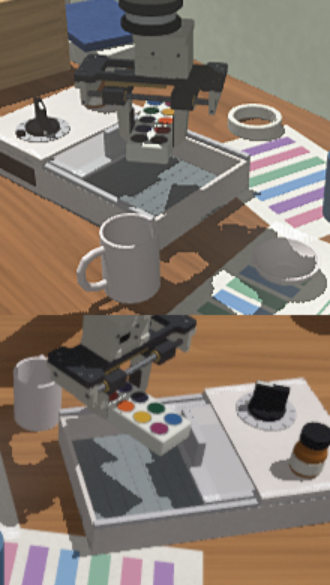

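The box is level above the bay, the fin is beside it and the fin's side of the gripper is clear. I'll descend.

```bash
python3 -m inch '[[-0.001,0.002,0.01,-0.002,0],[-0.001,0.002,0.03,-0.002,0],[-0.001,0.002,0.05,-0.002,0],[-0.001,0.002,0.065,-0.002,0],[-0.001,0.002,0.08,-0.002,0],[-0.001,0.002,0.09,-0.002,0],[-0.001,0.002,0.09,-0.002,0]]' && python3 -c "
from h import *
need(524.2,61,191,np.pi+.158+.5585)"
```

```text
time: 15.13
tool_pos: [524.2, 59.5, 208.2]
tcp_rot: [3.139, -0.003, -2.428]
contact_force: [-0.3, 0.7, -1.9]
grip_width: 55.6
finger_force: 30.0
need tx,ty,tz,spin [-0.001, 0.0011, 0.0172] -0.0033 spin alt 3.1382
```

```bash
python3 -m inch '[[0,0.001,0.005,-0.003,0],[0,0.001,0.01,-0.003,0],[0,0.001,0.014,-0.003,0],[0,0.001,0.015,-0.003,0],[0,0.001,0.015,-0.003,0]]' && python3 -m inch '[[0,0,0.001,0,0],[0,0,0.002,0,0],[0,0,0.002,0,0]]'
```

```text
time: 15.55
tool_pos: [524.2, 60.4, 195.2]
tcp_rot: [3.142, 0.0, -2.425]
contact_force: [0.4, 0.6, -0.7]
grip_width: 55.7
finger_force: 30.0
time: 15.8
tool_pos: [524.3, 60.4, 193.3]
tcp_rot: [-3.141, 0.0, -2.425]
contact_force: [-0.7, -0.3, -0.8]
grip_width: 56.0
finger_force: 30.0
```

```bash
python3 -m inch '[[0,0,0.001,0,0],[0,0,0.002,0,0],[0,0,0.002,0,0]]'; python3 -m inch '[[0,0,0.001,0,0],[0,0,0.001,0,0],[0,0,0.001,0,0]]'
```

```text
time: 16.05
tool_pos: [524.2, 60.4, 191.1]
tcp_rot: [3.141, -0.0, -2.425]
contact_force: [-0.1, -0.0, -1.0]
grip_width: 55.7
finger_force: 30.0
time: 16.3
tool_pos: [524.2, 60.4, 190.7]
tcp_rot: [-3.141, 0.0, -2.425]
contact_force: [-2.9, 0.5, 4.5]
grip_width: 55.7
finger_force: 30.0
```

```bash
python3 -m inch '[[0,0,0,0,0.71],[0,0,0,0,0.71],[0,0,0,0,0.71],[0,0,0,0,0.71],[0,0,0,0,0.71]]' && python3 -m inch '[[0,0,-0.005,0,0.71],[0,0,-0.02,0,0.71],[0,0,-0.05,0,0.71],[0,0,-0.09,0,0.71],[0,0,-0.13,0,0.71],[0,0,-0.16,0,0.71],[0,0,-0.16,0,0.71]]'
python3 - <<'E'
from h import *
q=cw(0,-28,0);print(q);need(q[0],q[1],330,np.pi+.158)
p=capture('scene');m,c=one(p,'paintbox');print(c,m.sum())
# fit at z 8..34
print(fit([(p,m,np.zeros_like(m))],box(150,56,8,34),[544,74,.71]))
r=tip_of(p,'guard_grip')
for k in r[:2]: print(k['conf'],ray(p,k['centre'],104))
E
```

```text
time: 16.72
tool_pos: [524.3, 60.4, 190.1]
tcp_rot: [3.142, 0.0, -2.425]
contact_force: [-0.7, 0.0, -0.7]
grip_width: 65.3
finger_force: 0.0
time: 17.3
tool_pos: [525.4, 60.5, 357.2]
tcp_rot: [-3.133, 0.009, -2.425]
contact_force: [0.5, -0.4, -0.9]
grip_width: 65.2
finger_force: 0.0
[541.47161617 158.63876954   0.        ]
need tx,ty,tz,spin [-0.0763, 0.0637, 0.0274] 0.5589 spin alt -2.5827
0.64 1939
(array([541.30324168,  77.46136714,   0.70195187]), np.float64(0.0722488038277512))
0.78 [540.34817584 160.24783622 104.        ]
```

```bash
python3 -m inch '[[-0.02,0.016,0,0.08,0.5],[-0.04,0.034,0,0.2,0.5],[-0.06,0.05,0.01,0.32,0.5],[-0.0765,0.0637,0.025,0.44,0.5],[-0.0765,0.0637,0.027,0.559,0.5],[-0.0765,0.0637,0.027,0.559,0.5],[-0.0765,0.0637,0.027,0.559,0.5]]' && python3 -c "
from h import *
need(541.5,158.6,251.5,np.pi+.158)"
```

```text
time: 18.03
tool_pos: [539.8, 158.7, 321.6]
tcp_rot: [-3.141, -0.003, -2.98]
contact_force: [0.2, -0.3, 1.0]
grip_width: 46.1
finger_force: 0.0
need tx,ty,tz,spin [-0.0019, -0.0003, 0.0701] 0.0036 spin alt -3.1379
```

```bash
python3 -m inch '[[-0.002,0,0.02,0.003,0.5],[-0.002,0,0.045,0.003,0.5],[-0.002,0,0.065,0.003,0.5],[-0.002,0,0.07,0.003,0.5],[-0.002,0,0.07,0.003,0],[-0.002,0,0.07,0.003,0],[-0.002,0,0.07,0.003,0],[-0.002,0,0.07,0.003,0]]' && python3 -m inch '[[0,0,0,0,0],[0,0,0,0,0],[0,0,0,0,0],[0,0,0,0,0]]'
```

```text
time: 18.7
tool_pos: [542.5, 158.9, 254.7]
tcp_rot: [3.142, 0.003, -2.987]
contact_force: [0.5, 0.6, -0.9]
grip_width: 24.2
finger_force: 0.0
time: 19.03
tool_pos: [542.5, 158.1, 254.2]
tcp_rot: [-3.139, 0.002, -2.986]
contact_force: [0.9, -6.8, 2.9]
grip_width: 11.6
finger_force: 30.0
```

```bash
python3 -m inch '[[0,-0.01,0,0,0],[0,-0.03,0,0,0],[0,-0.055,0,0,0],[0,-0.08,0,0,0],[0,-0.105,0,0,0],[0,-0.125,0,0,0],[0,-0.135,0,0,0],[0,-0.135,0,0,0]]' && python3 -m inch '[[0,-0.002,0,0,0],[0,-0.003,0,0,0],[0,-0.003,0,0,0]]'  && python3 -m inch '[[0,-0.001,0,0,0],[0,-0.002,0,0,0],[0,-0.002,0,0,0]]'
```

```text
time: 19.7
tool_pos: [564.3, 23.1, 254.2]
tcp_rot: [-3.14, 0.005, -2.989]
contact_force: [5.1, -0.3, 0.0]
grip_width: 11.9
finger_force: 30.0
time: 19.95
tool_pos: [564.5, 22.1, 254.2]
tcp_rot: [-3.141, 0.005, -2.987]
contact_force: [5.6, 0.1, 1.1]
grip_width: 11.6
finger_force: 30.0
time: 20.2
tool_pos: [564.8, 20.5, 254.2]
tcp_rot: [-3.141, 0.005, -2.987]
contact_force: [5.8, 2.2, 0.6]
grip_width: 12.2
finger_force: 30.0
```

```bash
python3 -m inch '[[0,-0.001,0,0,0],[0,-0.002,0,0,0],[0,-0.002,0,0,0]]' && python3 -m inch '[[0,-0.001,0,0,0],[0,-0.002,0,0,0],[0,-0.002,0,0,0]]'
```

```text
time: 20.45
tool_pos: [564.9, 19.3, 254.2]
tcp_rot: [3.14, 0.005, -2.987]
contact_force: [5.2, 7.0, 1.5]
grip_width: 11.7
finger_force: 30.0
time: 20.7
tool_pos: [565.0, 18.8, 254.2]
tcp_rot: [3.138, 0.005, -2.987]
contact_force: [4.6, 16.0, 2.5]
grip_width: 11.8
finger_force: 30.0
```

```bash
python3 -m inch '[[0,0.002,0,0,0],[0,0.003,0,0,0],[0,0.003,0,0,0.4],[0,0.003,0,0,0.4],[0,0.003,0,0,0.4],[0,0.003,0,0,0.4],[0,0.003,0,0,0.4]]' && python3 -m inch '[[0,0,-0.02,0,0.4],[0,0,-0.05,0,0.4],[0,0,-0.08,0,0.4],[0,0,-0.11,0,0.4],[0,0,-0.12,0,0.4]]' && python3 -c "
from h import *
need(500,240,370,np.pi+.158)"
```

```text
time: 21.28
tool_pos: [563.6, 19.5, 253.1]
tcp_rot: [3.141, -0.001, -2.987]
contact_force: [-0.3, 0.2, 0.3]
grip_width: 36.0
finger_force: 0.0
time: 21.7
tool_pos: [564.3, 19.6, 377.8]
tcp_rot: [-3.14, 0.007, -2.987]
contact_force: [0.2, -0.1, -0.6]
grip_width: 37.0
finger_force: 0.0
need tx,ty,tz,spin [0.0296, 0.2277, 0.0072] -0.0034 spin alt 3.1381
```

```bash
python3 -m inch '[[0.004,0.03,0,0,0.4],[0.009,0.07,0,0,0.4],[0.014,0.11,0,0,0.4],[0.019,0.15,0,0,0.4],[0.024,0.19,0,0,0.4],[0.03,0.228,0.005,0,0.4],[0.03,0.228,0.005,0,0.4],[0.03,0.228,0.005,0,0.4]]'
python3 - <<'E'
from h import *
p=capture('wrist')
a=proj(p,cw(-48,100,68));print('axis68',a,'axis114',proj(p,cw(-48,100,114)))
for t,z in dict(dial_pointer=114,dial_ring=68,ink_bottle=68,guard_grip=104).items():
    for r in tip_of(p,t)[:2]:print(t,round(r['conf'],2),np.round(r['centre'],1),np.round(ray(p,r['centre'],z),1))
x,y=np.int32(a);s=p['color'][max(0,y-90):y+90,max(0,x-90):x+90]
cv2.imwrite('pics/d1.png',cv2.cvtColor(cv2.resize(s,None,fx=3,fy=3,interpolation=cv2.INTER_CUBIC),cv2.COLOR_RGB2BGR))
print('crop origin',max(0,x-90),max(0,y-90));np.save('d1.npy',dict(K=p['intrinsics'],T=p['pose'],c=p['color']),allow_pickle=True)
E
```

```text
time: 22.37
tool_pos: [498.0, 242.0, 367.4]
tcp_rot: [-3.141, -0.002, -2.983]
contact_force: [0.4, 0.8, 0.1]
grip_width: 37.0
finger_force: 0.0
axis68 [360.10400405 216.89130334] axis114 [368.77010912 229.13383203]
ink_bottle 0.88 [363.1 343.5] [588.9 302.7  68. ]
crop origin 270 126
```

View pics/d1.png

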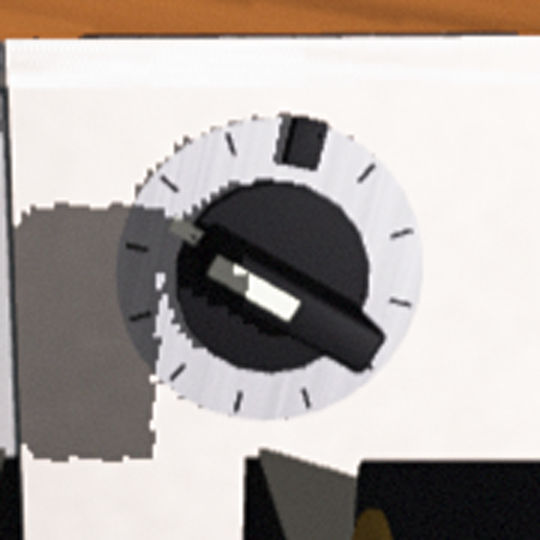

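The crop shows the pointer (white line from (296,308) to (213,266), nose at (185,232)) at the upper left. The raised mark is at (304,142), and the ring is centred at (270,267), close to the predicted (270,272).

Run:
```python
from h import *
d=np.load('d1.npy',allow_pickle=True).item();p=dict(intrinsics=d['K'],pose=d['T'])
f=lambda c,z:ray(p,(c[0]/3+270,c[1]/3+126),z)
# ring: fit via its outline extremes
rc=[(f((117,267),70)+f((423,267),70))/2,(f((270,113),70)+f((270,420),70))/2];print('ring c',rc, 'pred',cw(-48,100,70))
print('ring diam',np.linalg.norm(f((117,267),70)-f((423,267),70)),np.linalg.norm(f((270,113),70)-f((270,420),70)))
g=d['c'];h=cv2.cvtColor(g[126:306,270:450],cv2.COLOR_RGB2GRAY)
# mark's dark pixels
m=(h<70).astype(np.uint8);n,l,s,c=cv2.connectedComponentsWithStats(m)
for i in range(1,n):
    if s[i,4]>40: print(s[i],c[i]*3)
ctr=np.array([rc[0][0],rc[1][1]])if 0 else (rc[0]+rc[1])[:2]/2
for q in((304,142),(302,140),(306,142)):
  v=f(q,76)[:2]-ctr;print('mark r',np.hypot(*v),'ang',np.arctan2(v[1],v[0]))
a,b=f((296,308),114),f((213,266),114);v=(b-a)[:2];print('line ang',np.arctan2(v[1],v[0]),np.hypot(*v),'start',a)
v=f((185,232),100)[:2]-ctr;print('nose',np.arctan2(v[1],v[0]),np.hypot(*v))
```

```text
ring c [array([472.06984225, 276.77738231,  70.        ]), array([473.55981069, 277.06530326,  70.        ])] pred [473.92954716 277.49190965  70.        ]
ring diam 83.57357650797564 85.1110950704758
[ 94  39  15  17 190] [302.17894737 141.44210526]
[  58   60   70   64 3121] [276.27779558 278.51553989]
[ 3 71  4 77 92] [ 13.23913043 326.18478261]
[  0 151   8  29 195] [  9.09230769 497.10769231]
[ 81 151  16  29 282] [260.4893617 503.9893617]
[ 117  154   63   26 1602] [446.05430712 499.80524345]
mark r 35.32019541019802 ang 3.1054884543168484
mark r 35.720608080156374 ang 3.1230638237686
mark r 35.42369545718083 ang 3.09113792108985
line ang -1.8823738135535766 21.850932055825563 start [473.61371344 277.35460588 114.        ]
nose -1.947911742175473 29.03521600597327
```

```bash
python3 -m inch '[[0,0,0,-0.12,0.4],[0,0,0,-0.24,0.4],[0,0,0,-0.36,0.4],[0,0,0,-0.48,0.4],[0,0,0,-0.6,0.4],[0,0,0,-0.72,0.4],[0,0,0,-0.84,0.4],[0,0,0,-0.9,0.4]]' && python3 -c "
from h import *
need(473.7,277.3,300,-1.882)"
```

```text
time: 23.28
tool_pos: [499.6, 239.1, 368.3]
tcp_rot: [-3.141, 0.0, -2.083]
contact_force: [-0.3, 0.4, 0.6]
grip_width: 36.6
finger_force: 0.0
need tx,ty,tz,spin [-0.0206, 0.0413, 0.0683] -0.201 spin alt 2.9406
```

```bash
python3 -m inch '[[-0.01,0.02,0,-0.1,0.4],[-0.0206,0.041,0.01,-0.2,0.4],[-0.0206,0.041,0.04,-0.2,0.4],[-0.0206,0.041,0.06,-0.2,0.4],[-0.0206,0.041,0.068,-0.2,0.4],[-0.0206,0.041,0.068,-0.2,0.4],[-0.0206,0.041,0.068,-0.2,0.4]]' && python3 -c "
from h import *
need(473.7,277.3,264.5,-1.882)"
```

```text
time: 23.87
tool_pos: [474.3, 277.9, 300.7]
tcp_rot: [-3.141, 0.0, -1.888]
contact_force: [-0.0, -0.2, -0.0]
grip_width: 36.7
finger_force: 0.0
need tx,ty,tz,spin [0.0007, 0.0004, 0.0362] -0.0064 spin alt 3.1351
```

```bash
python3 -m inch '[[0.001,0,0.015,-0.006,0.4],[0.001,0,0.03,-0.006,0.4],[0.001,0,0.036,-0.006,0.4],[0.001,0,0.036,-0.006,0.4],[0.001,0,0.036,-0.006,0],[0.001,0,0.036,-0.006,0],[0.001,0,0.036,-0.006,0],[0.001,0,0.036,-0.006,0]]' && python3 -m inch '[[0,0,0,0,0],[0,0,0,0,0],[0,0,0,0,0]]'; python3 -c "
from h import *
print(get_obs()['moment'])"
```

```text
time: 24.53
tool_pos: [473.7, 277.6, 265.2]
tcp_rot: [-3.139, 0.002, -1.881]
contact_force: [9.6, -1.4, -0.2]
grip_width: 14.4
finger_force: 4.7
time: 24.78
tool_pos: [474.6, 277.4, 265.2]
tcp_rot: [-3.137, 0.002, -1.881]
contact_force: [6.7, -1.4, -0.6]
grip_width: 12.1
finger_force: 30.0
[-0.1896427  -0.75474792 -0.00129329]
```

```bash
python3 -m inch '[[0,0,0,0.05,0],[0,0,0,0.15,0],[0,0,0,0.25,0],[0,0,0,0.35,0],[0,0,0,0.45,0],[0,0,0,0.55,0],[0,0,0,0.65,0],[0,0,0,0.7,0]]' && python3 -m inch '[[0,0,0,0.1,0],[0,0,0,0.2,0],[0,0,0,0.3,0],[0,0,0,0.4,0],[0,0,0,0.5,0],[0,0,0,0.56,0],[0,0,0,0.56,0],[0,0,0,0.56,0]]'
```

```text
time: 25.45
tool_pos: [475.0, 277.1, 265.2]
tcp_rot: [-3.138, 0.005, -2.586]
contact_force: [7.7, -4.2, -2.2]
grip_width: 11.9
finger_force: 30.0
time: 26.12
tool_pos: [475.2, 276.6, 265.2]
tcp_rot: [-3.141, 0.006, -3.141]
contact_force: [8.0, -6.6, -2.2]
grip_width: 11.7
finger_force: 30.0
```

```bash
python3 -m inch '[[0,0,0,0,0.4],[0,0,0,0,0.4],[0,0,0,0,0.4],[0,0,0,0,0.4],[0,0,0,0,0.4]]' && python3 -m inch '[[0,0,-0.015,0,0.4],[0,0,-0.04,0,0.4],[-0.01,-0.01,-0.07,0,0.4],[-0.025,-0.035,-0.1,0,0.4],[-0.025,-0.035,-0.1,0,0.4],[-0.025,-0.035,-0.1,0,0.4]]'
python3 - <<'E'
from h import *
p=capture('wrist')
a=proj(p,cw(-48,100,68));x,y=np.int32(a);ox,oy=max(0,x-90),max(0,y-90);s=p['color'][oy:y+90,ox:x+90]
cv2.imwrite('pics/d2.png',cv2.cvtColor(cv2.resize(s,None,fx=3,fy=3,interpolation=cv2.INTER_CUBIC),cv2.COLOR_RGB2BGR))
print(ox,oy,s.shape);np.save('d2.npy',dict(K=p['intrinsics'],T=p['pose'],c=p['color'],o=(ox,oy)),allow_pickle=True)
E
```

```text
time: 26.53
tool_pos: [473.0, 277.7, 264.2]
tcp_rot: [3.141, -0.0, -3.141]
contact_force: [0.4, -0.1, 0.4]
grip_width: 35.8
finger_force: 0.0
time: 27.03
tool_pos: [498.9, 241.9, 365.9]
tcp_rot: [3.14, 0.004, 3.14]
contact_force: [-0.5, -0.6, -0.9]
grip_width: 36.5
finger_force: 0.0
266 117 (180, 180, 3)
```

View pics/d2.png

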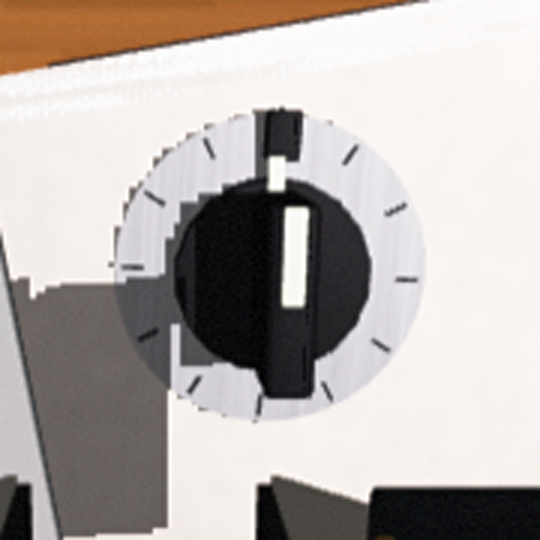

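The nose at (276,172) now points almost straight at the mark at (283,133). I'll compute the remaining error.

Run:
```python
from h import *
d=np.load('d2.npy',allow_pickle=True).item();p=dict(intrinsics=d['K'],pose=d['T'],color=d['c']);o=d['o']
px=lambda c:(c[0]/3+o[0],c[1]/3+o[1])
g=d['c'][o[1]:o[1]+180,o[0]:o[0]+180];h=cv2.cvtColor(g,cv2.COLOR_RGB2GRAY)
# white line: bright blob in the window inside the bar; weighted principal axis
w=np.zeros_like(h,float);w[66:105,90:106]=np.clip(h[66:105,90:106].astype(float)-120,0,None)
yy,xx=np.nonzero(w);P=np.array([ray(p,(x+o[0],y+o[1]),114)[:2] for x,y in zip(xx,yy)]);W=w[yy,xx]
c=(P*W[:,None]).sum(0)/W.sum();v=np.linalg.eigh(((P-c)*W[:,None]).T@(P-c))[1][:,1];v*=-np.sign(v[0])
print('line ang',np.arctan2(v[1],v[0])%6.283,'centre',c)
m=np.zeros_like(h);m[34:55,86:104]=h[34:55,86:104]<70;yy,xx=np.nonzero(m)
M=np.array([ray(p,(x+o[0],y+o[1]),76)[:2] for x,y in zip(xx,yy)]);mc=(M.min(0)+M.max(0))/2
R0=[ray(p,px(q),70)[:2] for q in((114,264),(426,264),(270,108),(270,420))]
rc=np.array([(R0[2][0]+R0[3][0])/2,(R0[0][1]+R0[1][1])/2])
print('mark',M.mean(0),mc,M.max(0)-M.min(0),'ring',rc)
for k in(M.mean(0),mc):
  for C in(rc,np.array(cw(-48,100,0)[:2])):
    u=k-C;print('mark ang',np.arctan2(u[1],u[0])%6.283,np.hypot(*u))
n=ray(p,px((276,174)),85)[:2]-rc;print('nose',np.arctan2(n[1],n[0])%6.283,np.hypot(*n))
```

```text
line ang 3.141387352956375 centre [462.86206331 276.69426759]
mark [437.1938282  277.77291387] [437.38500895 277.77417516] [11.1950984   9.71572921] ring [473.50922968 276.95723571]
mark ang 3.1191354866237724 36.324560772514616
mark ang 3.1339434567395905 36.736793696671825
mark ang 3.1189817789380427 36.1334569761541
mark ang 3.133868930208422 36.545628286544
nose 3.1827652978604233 26.66627805827623
```

The pointer is within about 0.02 rad of the mark. One last numeric check on the guard, box and bystanders, then I hand in.

Run:
```python
from h import *
for n in('scene','side'):
    p=capture(n)
    for t,z in dict(guard_grip=104,paintbox=8,ink_bottle=68,mug=0,dish=0,closed_tin=0).items():
        for k in tip_of(p,t)[:1]: print(n,t,round(k['conf'],2),np.round(ray(p,k['centre'],z)[:2],0))
    if n=='scene': cv2.imwrite('pics/f.png',cv2.cvtColor(p['color'][130:350,100:580],cv2.COLOR_RGB2BGR))
print('fin shut',cw(0,-168,104))
```

```text
scene guard_grip 0.68 [574.  19.]
scene ink_bottle 0.98 [586. 303.]
scene mug 0.8 [395. -48.]
scene dish 0.87 [ 559. -154.]
scene closed_tin 0.82 [ 507. -420.]
side guard_grip 0.61 [550. 242.]
side ink_bottle 0.79 [592. 294.]
side mug 0.64 [398. -54.]
side dish 0.75 [ 556. -167.]
side closed_tin 0.73 [ 505. -426.]
fin shut [563.49969703  20.38261722 104.        ]
```

View pics/f.png

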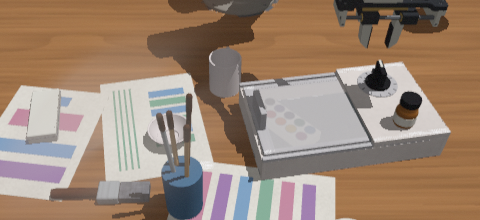

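The final picture shows the guard shut with the fin at (258,108), the paint box flat under the pane at (270,118), and everything else in place.

```bash
python3 -c "
from plant import *
print(close_job())"
```

```text
the job is handed in; nothing more can be done
None
```

I handed the job in at about 27 s: the paint box lies flat in the bay, the guard is fully shut, the dial points at the mark to within about 0.03 rad, and the other things stand where they were.

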